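# Crank a carton through the feeder's sprung throat and tray it

### The job

Wind the feeder's crank clockwise so that its ram pushes the white carton along the bed until the sprung jaws let go of it and the resistance suddenly drops away; stop there, before the ram shoves it off the end of the bed. Then lift the carton off the bed and lay it flat in the empty tray, without tipping it over or disturbing the other things lying about.

Things in the scene. Friction and masses are not known exactly. Their poses are not given: they have to be found in the camera images.
- fixture: Grey carton feeder fixed on the worktop: bed 300 x 120 mm, 20 mm high, carrying a gearbox (74 x 66 mm, top 68 mm above the worktop). Origin on the worktop under the crank's upright axis (the gearbox's centre); x is the way the ram pushes, along the bed's middle line; the bed spans x = -60 to +240 mm. A thin steel rack sticks out behind, to x = -160 mm, 36 mm up.
- crank_axis (a point): Point on the crank's upright axis, 106 mm above the worktop, level with the middle of the knob.
- crank_knob (a point): Middle of the crank's black knob, an upright cylinder 20 mm across, 84 to 128 mm above the worktop. It stands 55 mm from the crank axis on a steel arm (18 mm wide, top 82 mm up) that starts in any direction. It spins freely on its pin, so a gripper holding it need not turn, and the pin has 6 mm of light sprung play in and out along the arm.
- crank (a joint): Crank angle in rad, 0 at the start, growing clockwise seen from above; range 0 to 17. Each rad drives the ram 10 mm forward (63 mm a turn). It stays where it is left. Moved steadily, the knob takes about 1 N while the ram runs free, 6 to 9 N while the carton drags in the jaws, about 1 N again once it is out, after 1.2 to 1.6 turns in all; a whole turn more pushes the carton off.
- ram_face (a point): Centre of the flat front of the ram's push plate (30 mm wide, 8 mm high), 36 mm above the worktop; x forward as the fixture's.
- jaws: Two sprung steel jaw bars that pinch the carton's long sides, 60 mm long (x = -30 to +30 mm), clamped at varying places on the bed. Origin on the bed's top, midway between and along them; axes as the fixture's. Inner faces 50 mm apart, closing about 4 mm when empty; outer faces 66 mm; tops 20.5 mm above the bed. Behind them stand blocks 42 to 58 mm off the middle line, x = -24 to +24 mm, 21 mm high.
- jaws_exit (a point): Middle of the gap between the jaws at their exit end, x = +30 mm in the jaws' frame, 15.5 mm above the bed. The carton drags evenly until its rear end leaves this point (its centre 37 mm past it); then the jaws snap shut behind it, nudge it a few mm on, and the drag is gone.
- bed_end (a point): Middle of the far edge of the bed's top, 20 mm above the worktop; a carton whose centre is pushed past it falls off.
- carton_mid (a point): Centre, half-way up, of the white printed carton to be fed: 75 mm long, 50 mm wide, 42 mm high, about 0.25 kg, lying on the bed between the jaws with its long side along the ram's way. Its underside is 21 mm below this point. Once out it can be gripped from above across its 50 mm width.
- tray_empty: The empty one of two equal grey plastic trays, square, 112 x 112 mm outside, walls 3 mm thick and 16 mm high, fixed to the worktop. Origin under its centre on the worktop; its inner floor is 3 mm up; its sides lie along its x and y axes.
- tray_used: The other tray, the same, with a white tape spool lying in it; leave it alone.
- tape_spool: Bystander: white spool of seal tape 52 mm across, 16 mm thick, in the other tray; origin under its centre.
- bushing: Bystander: short turned bushing 40 mm across, 26 mm high, on the worktop near the crank, on the robot's side; origin under its centre.
- brown_carton: Bystander: small brown printed carton 40 x 60 x 30 mm on the worktop beyond the fixture; origin under its centre.
- carton: The same carton; origin under its centre on its foot, z up; its long side lies along its own y axis.

How it is judged:
On the way:
1. the crank has driven the ram so far that it has pushed the carton right out of the jaws (its centre at least 39 mm past their exit end), lying on the bed just in front of the ram (x of carton_mid in the frame of jaws above 0.069 m and x of ram_face in the frame of jaws above 0.02 m and horizontal distance between carton_mid and ram_face below 0.06 m and z of carton_mid in the frame of jaws below 0.027 m and angle between carton_mid's own z axis and vertical below 0.15 rad), for 0.2 s.
At the end, for the whole second after the job is handed in: The carton lies flat, the way up it was (within 0.1 rad) and at rest on the floor of the empty tray (centre within 35 mm of the tray's centre); the tape spool, bushing and brown carton are within 25 mm of where they were (horizontal distance between carton_mid and tray_empty below 0.035 m and height (world z) of carton_mid between 0.019 and 0.029 m and angle between carton_mid's own z axis and vertical below 0.1 rad and linear speed of carton below 0.02 m/s and distance of each of tape_spool, bushing, brown_carton from where it was at the start of the episode below 0.025 m); the robot touches nothing.
It fails at once if the carton is pushed or dropped off the bed anywhere but into the empty tray (height (world z) of carton_mid below 0.033 m and horizontal distance between carton_mid and tray_empty above 0.07 m).
It fails at once if the carton is tipped over (angle between carton_mid's own z axis and vertical above 0.6 rad).
It fails at once if a bystander is disturbed (moved more than 25 mm) (distance of any of tape_spool, bushing, brown_carton from where it was at the start of the episode above 0.025 m).
It also fails if it takes over 70 s, if anything falls off the work surface, if the arm or the gripper's body presses on something with over 40 N, if the wrist force passes 120 N, or if a joint passes its speed limit or range.

### The arm

A 6-joint arm with a two-finger parallel gripper is mounted at the origin on a cart in front of the work surface, level with it; the furniture and walls round the work are solid. World frame = base frame: x ahead of the robot, y to its left, z up, the work surface at z = 0. Lengths are in m, angles in rad, forces in N, time in s.
With the tool pointing down it reaches from about 0.35 to 0.975 m from the base axis. Payload 4.9 kg.
Tool frame: the origin (TCP) lies between the finger pads; the fingertips stand 19 mm ahead of it and the grasp point (between the pads) is the TCP; z points along the fingers, y is the line along which they close (so a half turn about z gives the same grasp; the last joint's range is limited). The gripper opens to 85 mm and grips with 20 to 120 N. Pads are 22 mm wide; open, the fingers measure 114 mm over their backs; the gripper's body (76 mm by 85 mm) begins 54 mm behind the grasp point. The pads swing forward as they close: fully open they stand 13 mm farther back than shut.
Start: joints at [0.982, 0.053, 1.613, -0, 1.476, -0.119], TCP at [0.283, 0.557, 0.224] pointing down, gripper open.
Joint ranges: [-3.01, 3.01], [-1.01, 2.22], [0.06, 2.58], [-1.02, 4.17], [0.09, 2.62], [-3.14, 3.14]. Speed limits (rad/s): [2.57, 2.57, 3.14, 3.14, 3.14, 3.14].

### API

Orientations are given as a rotation vector (axis times angle).
In Python, from station import ctrl gives the robot as it stands. The module is installed in compiled form; this text tells all that it offers.
- The arm moves only by the tool servo_tool, never from a script. Its argument "increments" is a list that holds one entry, the list of rows, each a list of 5 numbers: the finger opening in cm, from 0 to 8.54, then the shift along the tool's x, y, z in cm, then the turn about the tool's z in degrees. A call has 1 to 5 rows; each row is the pose to reach, as a shift and turn from the pose commanded when the call began, along the tool's axes at that moment; what a row does not reach only later rows make up. A row lasts 1/10 s, in which the tool goes at most 50 mm and 8.59 degrees, less where a joint would pass 70% of its speed; a pose out of reach is approached as far as the arm can. A call with a gripper value outside its range is refused whole. The fingers move at their own pace and stop on an object; "newtons" is the grip in N (left out, the last holds). Time passes only in rows, so rows that repeat a pose let the fingers close. It gives the time, the measured TCP pose, the force, the opening and the grip force at its end, in the units of the state.
- ctrl.get_obs(): the state, without advancing time (a new reading comes with each control period).
- ctrl.get_image(name): name is "scene" or "top"; returns a dict with "img" (400x640x3 uint8, red, green, blue), "fx", "fy", "cx", "cy" (pixels), "rvec" (rotation vector, rad) and "tvec" (3), from world to camera coordinates, as OpenCV has them. Camera axes: x right, y down, z forward; pixel columns grow to the right and rows downward; lengths in m; the calibration is good to about 2 mm. A picture is of the moment at which its call begins. There is no depth.
- ctrl.finish_job(): hands the job in; it is judged then, once.
The state is a dict: "t": time; "q": joint angles; "dq": joint speeds; "effort": joint torques, N m; "tool_pos": TCP position; "tool_rot": TCP orientation; "contact_force": force on the tool from outside, world axes, zero at the start; "wrist_torque": the same for the moment, N m; "opening": finger opening in m; "grip_force": force on a finger pad.
Only numpy, scipy, OpenCV 4.12 (cv2) and the standard library are available. Lean on these libraries where they do the work, as an engineer would, in place of code of your own. Each camera call takes 0.05 s, during which the arm holds its last target. There are 200 camera calls.

## Working session

There is one attempt and no reset: what is moved stays moved. The work goes in short steps, Python scripts to look and compute and a tool call to move; the robot and the scene stay as the last step left them, time stands still between calls to the robot, and variables do not carry over. Pictures are saved under pics/ and viewed, at most 10 in all, crops included, and the job is handed in when it is done.

Besides the shell and the picture viewer there is one more tool, called after "Request:" in YAML: its name, and indented under it one key for each argument. servo_tool: Moves the arm, as the interface text tells. Its arguments: {"type":"object","properties":{"increments":{"type":"array"},"newtons":{"type":"number"}},"required":["increments"]}

```bash
mkdir -p pics; cat > h.py <<'E'
import numpy as np, cv2
from station import ctrl
def grab(name,fn=None):
    d=ctrl.get_image(name)
    if fn: cv2.imwrite('pics/'+fn,d['img'][:,:,::-1])
    return d
def cam(d):
    R=cv2.Rodrigues(np.array(d['rvec'],float))[0]; t=np.array(d['tvec'],float).ravel(); return R,t
def ray(d,u,v,z):
    R,t=cam(d); c=-R.T@t; r=R.T@np.array([(u-d['cx'])/d['fx'],(v-d['cy'])/d['fy'],1.])
    return c+r*(z-c[2])/r[2]
def proj(d,p):
    R,t=cam(d); q=R@np.array(p,float)+t; return d['fx']*q[0]/q[2]+d['cx'],d['fy']*q[1]/q[2]+d['cy']
E
python3 - <<'E'
from h import *
for n in('top','scene'):
    d=grab(n,n+'0.png'); R,t=cam(d); print(n,d['fx'],-R.T@t,R[2])
o=ctrl.get_obs(); print(o)
E
```

```text
top 513.0271122048612 [ 0.47097874 -0.02784032  1.43645761] [ 0.0683239   0.01249564 -0.99758494]
scene 479.6566068317196 [-0.05973471 -0.76196521  0.80672779] [ 0.51690104  0.62234196 -0.58779571]
{'t': 0.1, 'q': array([ 9.82001190e-01,  5.33170664e-02,  1.61415380e+00,  3.66381064e-05,
        1.47595043e+00, -1.19016587e-01]), 'dq': array([ 2.78000320e-07, -1.08336670e-03, -2.98745296e-03,  1.22257454e-03,
        1.68942527e-04, -6.60012911e-04]), 'effort': array([ 4.13849757e-04, -3.94898236e+01, -3.71365786e+01, -7.28402256e-05,
        3.82025886e-03,  2.30751652e-05]), 'tool_pos': array([0.28261675, 0.55682402, 0.22317141]), 'tool_rot': array([-7.31009144e-01, -3.05467289e+00,  2.67399215e-03]), 'contact_force': array([ 1.08332146, -0.30471593, -0.20468061]), 'wrist_torque': array([-0.00043521, -0.00630963, -0.03415275]), 'grip_force': 0.0, 'opening': 0.08532593957369243}
```

View pics/top0.png

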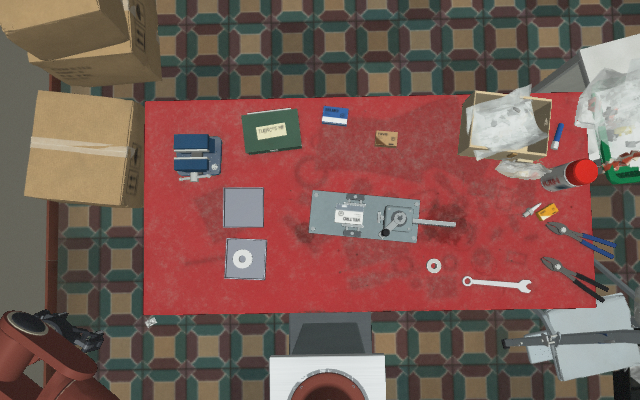

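View pics/scene0.png

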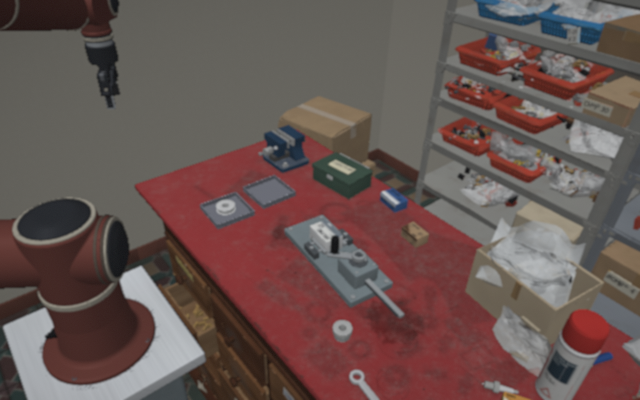

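The top view shows the feeder's bed at about (310–420, 190–240) and its rack to the right. The black knob is near (386,232), the white carton at (349,216), the empty tray at (243,207), and the used tray with the spool at (245,259). I'll measure these next.

```bash
cat > m.py <<'E'
from h import *
d=grab('top'); s=grab('scene'); im=d['img']; 
big=np.hstack([cv2.resize(im[180:255,305:465],None,fx=5,fy=5,interpolation=cv2.INTER_CUBIC)])
cv2.imwrite('pics/crop1.png',big[:,:,::-1])
hsv=cv2.cvtColor(im,cv2.COLOR_RGB2HSV)
nr=((hsv[:,:,1]<90)&(hsv[:,:,2]>60)).astype(np.uint8)
def rect(x0,x1,y0,y1,z,open_=0):
    m=np.zeros_like(nr); m[y0:y1,x0:x1]=nr[y0:y1,x0:x1]
    if open_: m=cv2.morphologyEx(m,cv2.MORPH_OPEN,np.ones((open_,open_),np.uint8))
    c=max(cv2.findContours(m,0,2)[0],key=cv2.contourArea); 
    w=np.array([ray(d,u,v,z)[:2] for u,v in c[:,0,:]],np.float32)
    return cv2.minAreaRect(w*1000)
print('tray_e',rect(215,272,180,232,.016)); print('tray_u',rect(215,275,234,285,.016))
print('bush',rect(422,446,255,277,.026))
b=rect(300,430,182,250,.02,13); print('bed',b, cv2.boxPoints(b))
dk=((im.max(2)<45)).astype(np.uint8); m=np.zeros_like(dk); m[218:245,372:400]=dk[218:245,372:400]
n,l,st,ce=cv2.connectedComponentsWithStats(m); k=1+np.argmax(st[1:,4]); print('knob',st[k],ce[k],ray(d,*ce[k],.128),ray(d,*ce[k],.106))
ds=((s['img'].max(2)<45)).astype(np.uint8); m=np.zeros_like(ds); m[225:265,320:350]=ds[225:265,320:350]
n,l,st,ce=cv2.connectedComponentsWithStats(m); k=1+np.argmax(st[1:,4]); print('knob s',st[k],ce[k],ray(s,*ce[k],.106))
E
python3 m.py
```

```text
tray_e ((563.5921630859375, 225.05111694335938), (111.77869415283203, 112.14195251464844), 89.42473602294922)
tray_u ((420.2808837890625, 219.74642944335938), (113.8729476928711, 111.78862762451172), 86.74201202392578)
bush ((393.4080810546875, -295.44287109375), (40.029762268066406, 38.67464065551758), 43.59476852416992)
bed ((531.6182861328125, -110.03341674804688), (299.975830078125, 120.04669189453125), 83.68382263183594) [[ 455.45837  -252.50745 ]
 [ 574.77637  -265.71436 ]
 [ 607.7782     32.440613]
 [ 488.4602     45.647522]]
knob [382 229   4   7  14] [382.92857143 232.42857143] [ 0.48423429 -0.15119831  0.128     ] [ 0.48445716 -0.15327241  0.106     ]
knob s [332 237   6  16  90] [334.54444444 244.65555556] [ 0.48506373 -0.16013691  0.106     ]
```

View pics/crop1.png

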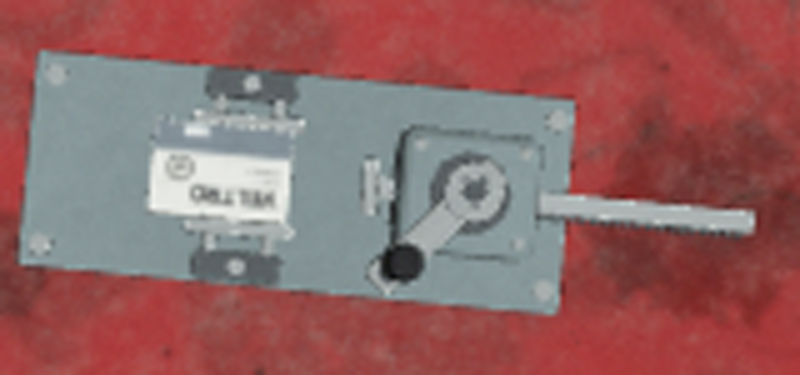

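The crop shows the bed fitting 300 x 120 mm to within 0.1 mm. The knob is at crop (404,264), the jaw blocks at (252,82) and (235,265), and the carton top spans crop x from about 150 to 292. The knob sits 54 mm from the derived axis, close to the stated 55 mm.

```bash
cat >> h.py <<'E'
D=np.array([.1100,.9939]); O=np.array([.5316,-.1100])-.09*D; N=np.array([-D[1],D[0]])
def fx(p): v=np.array(p[:2])-O; return np.round([v@D*1000,v@N*1000],1)
def world(x,y): return O+x*D+y*N
def toTool(target):   # cm in tool axes from the present pose
    o=ctrl.get_obs(); R=cv2.Rodrigues(o['tool_rot'])[0]
    return np.round(R.T@(np.array(target)-o['tool_pos'])*100,2),R
E
python3 - <<'E'
from h import *
d=grab('top')
c=lambda x,y,z: ray(d,305+x/5-.4,180+y/5-.4,z)
print('axis',O,'knob',c(404,264,.128),fx(c(404,264,.128)))
for n,p in dict(hub=(475,190,.09),jb1=(252,82,.041),jb2=(235,265,.041),cf=(153,180,.062),cr=(291,190,.062),ram=(364,185,.04)).items(): print(n,fx(c(*p)))
t,R=toTool([.484,-.159,.224]); print(t); print(R.round(3)); 
E
```

```text
axis [ 0.5217   -0.199451] knob [ 0.48418902 -0.15747494  0.128     ] [37.6 41.9]
hub [ 0.1 -0.9]
jb1 [119.9 -51.1]
jb2 [120.3  49. ]
cf [168.7   8. ]
cr [94.7  6.6]
ram [54.3 -0.7]
[-5.036e+01 -5.474e+01  2.000e-02]
[[-0.892  0.453 -0.001]
 [ 0.453  0.892 -0.001]
 [ 0.    -0.001 -1.   ]]
```

Request:
servo_tool:
  increments:
    - [[8.5,-3.2,-3.5,0,0],[8.5,-6.5,-7,0,0],[8.5,-9.8,-10.6,0,0],[8.5,-13.1,-14.2,0,0],[8.5,-16.4,-17.8,0,0]]

```text
t: 0.75
tool_pos: [0.3486, 0.3226, 0.2242]
tool_rot: [0.73, 3.055, 0.0]
contact_force: [0.2, 0.9, 0.6]
opening: 0.0848
grip_force: 0.0
```

Request:
servo_tool:
  increments:
    - [[8.5,-3.3,-3.6,0,0],[8.5,-6.6,-7.2,0,0],[8.5,-9.9,-10.8,0,0],[8.5,-13.2,-14.4,0,0],[8.5,-16.5,-18,0,0]]

```text
t: 1.25
tool_pos: [0.4143, 0.0872, 0.2245]
tool_rot: [0.731, 3.054, 0.001]
contact_force: [-0.3, 0.3, 1.0]
opening: 0.0848
grip_force: 0.0
```

Request:
servo_tool:
  increments:
    - [[8.5,-3.3,-3.6,0,0],[8.5,-6.6,-7.2,0,0],[8.5,-9.9,-10.8,0,0],[8.5,-13.2,-14.4,0,0],[8.5,-16,-17.4,0,0]]

```text
t: 1.75
tool_pos: [0.4782, -0.141, 0.2244]
tool_rot: [0.733, 3.054, -0.0]
contact_force: [-0.5, 0.6, 0.3]
opening: 0.0852
grip_force: 0.0
```

```bash
python3 - <<'E'
from h import *
t,R=toTool([.485,-.1585,.112]); print(t); o=ctrl.get_obs(); print(R.round(3),o['tool_pos'],o['q'],o['t'],o['contact_force'])
E
```

```text
[-1.39 -1.25 11.24]
[[-0.891  0.454  0.   ]
 [ 0.454  0.891 -0.   ]
 [-0.001 -0.    -1.   ]] [ 0.47822928 -0.14104888  0.22436046] [-4.36137125e-01 -2.57290848e-01  1.90038117e+00 -7.52753608e-05
  1.49796046e+00 -1.53558762e+00] 1.75 [-0.53060952  0.61248012  0.34664686]
```

Request:
servo_tool:
  increments:
    - [[8.5,-1.5,-1.4,0,0],[8.5,-1.5,-1.4,4,0],[8.5,-1.5,-1.4,8,0],[8.5,-1.5,-1.4,11.2,0],[8.5,-1.5,-1.4,11.2,0]]

```text
t: 2.25
tool_pos: [0.4813, -0.156, 0.1066]
tool_rot: [-0.729, -3.045, -0.004]
contact_force: [-1.0, 0.5, 0.3]
opening: 0.0848
grip_force: 0.0
```

```bash
python3 - <<'E'
from h import *
t,R=toTool([.485,-.1585,.112]); print(t); d=grab('scene'); g=grab('top')
a=cv2.resize(d['img'][170:320,260:410],None,fx=3,fy=3); b=cv2.resize(g['img'][185:255,350:420],(450,450)) 
cv2.imwrite('pics/grip.png',np.hstack([a,b])[:,:,::-1][:, :800])
E
```

```text
[-0.44 -0.06 -0.54]
```

View pics/grip.png

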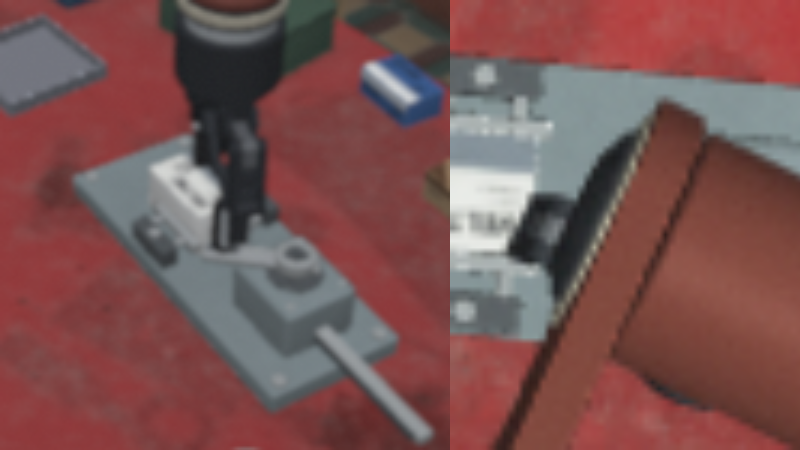

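The scene view shows the fingers straddling the knob around (235,220) of the crop, clear of the carton. I'll hold to let the arm settle, then close.

Request:
servo_tool:
  increments:
    - [[8.5,0,0,0,0],[8.5,0,0,0,0],[5,0,0,0,0]]
  newtons: 60

```text
t: 2.65
tool_pos: [0.4863, -0.1582, 0.1143]
tool_rot: [0.73, 3.052, -0.001]
contact_force: [0.3, -0.2, 0.9]
opening: 0.0726
grip_force: 0.0
```

```bash
python3 - <<'E'
from h import *
t,R=toTool([.485,-.1585,.112]); print(t)
E
```

```text
[ 0.1  -0.08  0.23]
```

Request:
servo_tool:
  increments:
    - [[2,0,0,0.2,0],[1,0,0,0.2,0],[0.5,0,0,0.2,0],[0,0,0,0.2,0],[0,0,0,0.2,0]]
  newtons: 60

```text
t: 3.15
tool_pos: [0.4853, -0.1579, 0.1106]
tool_rot: [0.731, 3.055, -0.0]
contact_force: [0.4, -0.1, 1.9]
opening: 0.0171
grip_force: 58.5
```

Request:
servo_tool:
  increments:
    - [[0,0,0,0,0],[0,0,0,0,0],[0,0,0,0,0]]

```text
t: 3.45
tool_pos: [0.4853, -0.1578, 0.1105]
tool_rot: [0.731, 3.055, -0.0]
contact_force: [0.0, 0.3, 1.8]
opening: 0.0168
grip_force: 58.6
```

```bash
cat > arc.py <<'E'
import sys
from h import *
# plan rows along the knob circle from present angle; args: step deg, number of calls
o=ctrl.get_obs(); R=cv2.Rodrigues(o['tool_rot'])[0]; p=o['tool_pos']
v=p[:2]-O; a0=np.degrees(np.arctan2(v[1],v[0])); print('angle',a0,'r',np.hypot(*v),'z',p[2],'F',o['contact_force'])
step=float(sys.argv[1]); a=float(sys.argv[2]) if len(sys.argv)>2 else a0; r=.055
pt=lambda a:O+r*np.array([np.cos(np.radians(a)),np.sin(np.radians(a))])
for c in range(int(sys.argv[3]) if len(sys.argv)>3 else 2):
    rows=[(R[:2,:2].T@(pt(a-step*k)-pt(a))*100).round(2).tolist() for k in range(1,6)]; a-=5*step; print(round(a,1),rows)
E
python3 arc.py 12 131.8 10
```

```text
angle 131.1901222793688 r 0.05528526283487471 z 0.11054415112947283 F [0.00595385 0.30484962 1.82728434]
71.8 [[-0.53, 1.02], [-1.26, 1.91], [-2.15, 2.63], [-3.18, 3.15], [-4.29, 3.44]]
11.8 [[-1.15, 0.05], [-2.28, -0.13], [-3.35, -0.55], [-4.32, -1.18], [-5.12, -2.0]]
-48.2 [[-0.62, -0.97], [-1.03, -2.04], [-1.2, -3.18], [-1.14, -4.33], [-0.83, -5.44]]
-108.2 [[0.53, -1.02], [1.26, -1.91], [2.15, -2.63], [3.18, -3.15], [4.29, -3.44]]
-168.2 [[1.15, -0.05], [2.28, 0.13], [3.35, 0.55], [4.32, 1.18], [5.12, 2.0]]
-228.2 [[0.62, 0.97], [1.03, 2.04], [1.2, 3.18], [1.14, 4.33], [0.83, 5.44]]
-288.2 [[-0.53, 1.02], [-1.26, 1.91], [-2.15, 2.63], [-3.18, 3.15], [-4.29, 3.44]]
-348.2 [[-1.15, 0.05], [-2.28, -0.13], [-3.35, -0.55], [-4.32, -1.18], [-5.12, -2.0]]
-408.2 [[-0.62, -0.97], [-1.03, -2.04], [-1.2, -3.18], [-1.14, -4.33], [-0.83, -5.44]]
-468.2 [[0.53, -1.02], [1.26, -1.91], [2.15, -2.63], [3.18, -3.15], [4.29, -3.44]]
```

Request:
servo_tool:
  increments:
    - [[0,-0.53,1.02,0,0],[0,-1.26,1.91,0,0],[0,-2.15,2.63,0,0],[0,-3.18,3.15,0,0],[0,-4.29,3.44,0,0]]

```text
t: 3.95
tool_pos: [0.5404, -0.1462, 0.1105]
tool_rot: [0.73, 3.055, 0.0]
contact_force: [-0.3, 0.4, 4.0]
opening: 0.0169
grip_force: 58.9
```

```bash
python3 arc.py 12 71.8 0; python3 -c "
from h import *
print(ctrl.get_obs()['tool_rot'])"
```

```text
angle 70.63071677980703 r 0.05642695523284485 z 0.11054214197358565 F [-0.3098756   0.40979864  4.04762415]
[7.29757489e-01 3.05523476e+00 8.26200068e-05]
```

Tracking well; continue through the free run and into the drag.

Request:
servo_tool:
  increments:
    - [[0,-1.15,0.05,0,0],[0,-2.28,-0.13,0,0],[0,-3.35,-0.55,0,0],[0,-4.32,-1.18,0,0],[0,-5.12,-2.0,0,0]]

```text
t: 4.45
tool_pos: [0.5763, -0.1886, 0.1105]
tool_rot: [0.731, 3.055, 0.0]
contact_force: [-0.8, 1.9, 5.4]
opening: 0.0165
grip_force: 58.9
```

Request:
servo_tool:
  increments:
    - [[0,-0.62,-0.97,0,0],[0,-1.03,-2.04,0,0],[0,-1.2,-3.18,0,0],[0,-1.14,-4.33,0,0],[0,-0.83,-5.44,0,0]]

```text
t: 4.95
tool_pos: [0.5581, -0.241, 0.1105]
tool_rot: [0.732, 3.054, -0.0]
contact_force: [1.4, 0.5, 5.0]
opening: 0.0172
grip_force: 59.0
```

```bash
python3 arc.py 12 -48.2 0
```

```text
angle -48.76090120270377 r 0.055195227397705354 z 0.11051361409799769 F [1.39639588 0.46483278 4.98074935]
```

Request:
servo_tool:
  increments:
    - [[0,0.53,-1.02,0,0],[0,1.26,-1.91,0,0],[0,2.15,-2.63,0,0],[0,3.18,-3.15,0,0],[0,4.29,-3.44,0,0]]

```text
t: 5.45
tool_pos: [0.5046, -0.2518, 0.1106]
tool_rot: [0.731, 3.051, -0.001]
contact_force: [6.3, -1.7, 0.6]
opening: 0.0169
grip_force: 58.6
```

Request:
servo_tool:
  increments:
    - [[0,1.15,-0.05,0,0],[0,2.28,0.13,0,0],[0,3.35,0.55,0,0],[0,4.32,1.18,0,0],[0,5.12,2.0,0,0]]

```text
t: 5.95
tool_pos: [0.4674, -0.2117, 0.1106]
tool_rot: [0.731, 3.053, -0.007]
contact_force: [1.0, -6.4, 2.6]
opening: 0.0167
grip_force: 58.7
```

```bash
python3 arc.py 12 -168.2 0; python3 -c "
from h import *
print(ctrl.get_obs()['tool_rot'])
d=grab('top');s=grab('scene')
cv2.imwrite('pics/mid.png',np.hstack([cv2.resize(d['img'][185:255,300:400],(400,280)),cv2.resize(s['img'][190:290,270:410],(392,280))])[:,:,::-1])"
```

```text
angle -167.31125175573942 r 0.05562416629307784 z 0.11058284413380016 F [ 0.99606005 -6.37825644  2.61650113]
[ 0.73109333  3.0527057  -0.00714854]
```

View pics/mid.png

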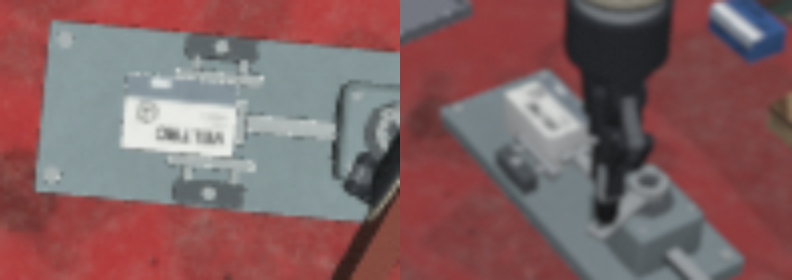

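The ram is now on the carton's rear, the carton is part way out of the jaws (crop left edge about x=122), and the force is about 6.4 N, as expected. Continuing.

Request:
servo_tool:
  increments:
    - [[0,0.62,0.97,0,0],[0,1.03,2.04,0,0],[0,1.2,3.18,0,0],[0,1.14,4.33,0,0],[0,0.83,5.44,0,0]]

```text
t: 6.55
tool_pos: [0.4837, -0.1588, 0.1104]
tool_rot: [-0.73, -3.053, 0.006]
contact_force: [-5.1, -4.6, 7.7]
opening: 0.0165
grip_force: 59.5
```

Request:
servo_tool:
  increments:
    - [[0,-0.53,1.02,0,0],[0,-1.26,1.91,0,0],[0,-2.15,2.63,0,0],[0,-3.18,3.15,0,0],[0,-4.29,3.44,0,0]]

```text
t: 7.05
tool_pos: [0.5373, -0.1459, 0.1103]
tool_rot: [-0.729, -3.05, -0.0]
contact_force: [-6.1, 1.3, 10.2]
opening: 0.017
grip_force: 59.7
```

```bash
python3 arc.py 7 -288.2 4
```

```text
angle 73.75823807938173 r 0.05574980622122155 z 0.11031085448619428 F [-6.09021166  1.34244057 10.23177392]
-323.2 [[-0.67, 0.06], [-1.34, 0.04], [-2.0, -0.06], [-2.65, -0.25], [-3.27, -0.51]]
-358.2 [[-0.58, -0.33], [-1.12, -0.74], [-1.6, -1.2], [-2.03, -1.72], [-2.39, -2.29]]
-393.2 [[-0.29, -0.61], [-0.5, -1.25], [-0.63, -1.9], [-0.67, -2.57], [-0.64, -3.24]]
-428.2 [[0.11, -0.66], [0.31, -1.3], [0.58, -1.92], [0.92, -2.5], [1.34, -3.03]]
```

Request:
servo_tool:
  increments:
    - [[0,-0.67,0.06,0,0],[0,-1.34,0.04,0,0],[0,-2.0,-0.06,0,0],[0,-2.65,-0.25,0,0],[0,-3.27,-0.51,0,0]]

```text
t: 7.55
tool_pos: [0.5645, -0.1644, 0.1104]
tool_rot: [-0.73, -3.051, -0.005]
contact_force: [-4.3, 4.5, 9.4]
opening: 0.0169
grip_force: 59.7
```

Request:
servo_tool:
  increments:
    - [[0,-0.58,-0.33,0,0],[0,-1.12,-0.74,0,0],[0,-1.6,-1.2,0,0],[0,-2.03,-1.72,0,0],[0,-2.39,-2.29,0,0]]

```text
t: 8.05
tool_pos: [0.5763, -0.1951, 0.1104]
tool_rot: [-0.73, -3.053, -0.007]
contact_force: [-0.7, 6.7, 7.6]
opening: 0.0167
grip_force: 59.6
```

```bash
python3 arc.py 7 -358.2 3
```

```text
angle 4.56807244748617 r 0.054766794633276744 z 0.1104023729857489 F [-0.69020783  6.66155506  7.63624294]
-393.2 [[-0.29, -0.61], [-0.5, -1.25], [-0.63, -1.9], [-0.68, -2.57], [-0.64, -3.24]]
-428.2 [[0.11, -0.66], [0.31, -1.3], [0.58, -1.92], [0.92, -2.5], [1.33, -3.03]]
-463.2 [[0.47, -0.48], [1.0, -0.89], [1.58, -1.24], [2.19, -1.52], [2.83, -1.71]]
```

Request:
servo_tool:
  increments:
    - [[0,-0.29,-0.61,0,0],[0,-0.5,-1.25,0,0],[0,-0.63,-1.9,0,0],[0,-0.68,-2.57,0,0],[0,-0.64,-3.24,0,0]]

```text
t: 8.55
tool_pos: [0.5683, -0.227, 0.1105]
tool_rot: [0.731, 3.055, 0.008]
contact_force: [3.4, 5.3, 6.6]
opening: 0.0172
grip_force: 59.4
```

Request:
servo_tool:
  increments:
    - [[0,0.11,-0.66,0,0],[0,0.31,-1.3,0,0],[0,0.58,-1.92,0,0],[0,0.92,-2.5,0,0],[0,1.33,-3.03,0,0]]

```text
t: 9.05
tool_pos: [0.5419, -0.2498, 0.1105]
tool_rot: [0.731, 3.055, 0.001]
contact_force: [0.9, -0.6, 5.6]
opening: 0.0168
grip_force: 59.3
```

The drag is gone (about 1 N). I'll wind about 28° more for margin and check with a picture.

Request:
servo_tool:
  increments:
    - [[0,0.47,-0.48,0,0],[0,1.0,-0.89,0,0],[0,1.58,-1.24,0,0],[0,2.19,-1.52,0,0],[0,2.19,-1.52,0,0]]

```text
t: 9.55
tool_pos: [0.5148, -0.2534, 0.1105]
tool_rot: [-0.732, -3.054, -0.001]
contact_force: [-0.2, -0.2, 6.0]
opening: 0.0169
grip_force: 59.5
```

```bash
python3 arc.py 7 -456 0; python3 - <<'E'
from h import *
d=grab('top');s=grab('scene')
im=d['img']; cv2.imwrite('pics/rel.png',np.hstack([cv2.resize(im[185:255,300:400],(500,350)),cv2.resize(s['img'][190:290,270:355],(298,350))])[:,:,::-1])
E
```

```text
angle -97.29236764423125 r 0.05442601546839428 z 0.11045387700984907 F [-0.18091962 -0.23723613  6.0352839 ]
```

View pics/rel.png

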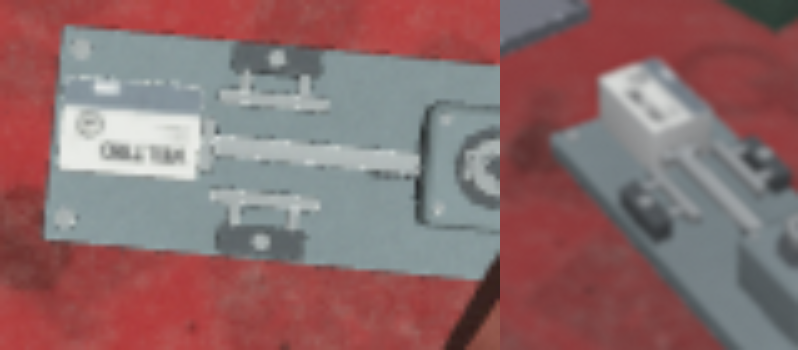

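The carton (crop corners about (65,80), (203,88), (197,181), (57,167)) is clear of the jaws, straight, with the ram plate close behind it. I'll locate it, release the knob and rise.

Request:
servo_tool:
  increments:
    - [[3.5,0,0,0,0],[3.5,0,0,0,0],[3.5,0,0,0,0],[3.5,0,0,-2,0],[3.5,0,0,-6,0]]
  newtons: 40

```text
t: 10.15
tool_pos: [0.5129, -0.2516, 0.1657]
tool_rot: [-0.729, -3.046, -0.006]
contact_force: [0.2, -0.2, -0.6]
opening: 0.0349
grip_force: 0.0
```

```bash
python3 - <<'E'
from h import *
d=grab('top')
P=np.array([ray(d,300+x/5-.4,185+y/5-.4,.062)[:2] for x,y in[(65,80),(203,88),(197,181),(57,167)]])
c=P.mean(0); print('c',c,fx(c)); print(np.linalg.norm(P-np.roll(P,1,0),axis=1).round(4))
L=(P[0]+P[3])/2-(P[1]+P[2])/2; print('long dir',np.degrees(np.arctan2(L[1],L[0])))
print(toTool([c[0],c[1],.19])[0],ctrl.get_obs()['tool_pos'],ctrl.get_obs()['q'])
E
```

```text
c [ 0.54681261 -0.00561667] [195.4  -3.6]
[0.047  0.0743 0.0501 0.0754]
long dir 84.36342324744233
[ 8.65 23.52 -1.4 ] [ 0.51760506 -0.25457729  0.17665724] [-5.86109204e-01 -3.14369289e-02  1.77827869e+00  4.10710424e-05
  1.38875144e+00 -1.68733410e+00]
```

Request:
servo_tool:
  increments:
    - [[8.5,1.7,4.7,-1.4,8.5],[8.5,3.4,9.4,-1.4,17],[8.5,5.1,14.1,-1.4,25.5],[8.5,6.8,18.8,-1.4,34],[8.5,8.6,23.5,-1.4,42.5]]

```text
t: 10.7
tool_pos: [0.5434, -0.0228, 0.1839]
tool_rot: [-1.736, -2.618, 0.0]
contact_force: [-0.1, 0.5, 0.2]
opening: 0.085
grip_force: 0.0
```

Request:
servo_tool:
  increments:
    - [[8.5,0,0,0,8.5],[8.5,0,0,0,17],[8.5,0,0,0,26],[8.5,0,0,0,26],[8.5,0,0,0,26]]

```text
t: 11.2
tool_pos: [0.5434, -0.0246, 0.1839]
tool_rot: [-2.271, -2.17, 0.001]
contact_force: [0.1, 0.0, 0.3]
opening: 0.0852
grip_force: 0.0
```

```bash
python3 - <<'E'
from h import *
t,R=toTool([.5468,-.0056,.043]); print(t,np.degrees(np.arctan2(R[1,1],R[0,1])),R[:,2],ctrl.get_obs()['q'])
s=grab('scene','pre.png')
E
```

```text
[ 1.91  0.26 14.09] -2.59125778292677 [-6.68829600e-04  1.48170471e-04 -9.99999765e-01] [-1.82037110e-01 -1.12529881e-01  1.84273385e+00  2.49554389e-05
  1.41207328e+00 -1.36815043e-01]
```

Request:
servo_tool:
  increments:
    - [[8.5,1.9,0.25,0,3.4],[8.5,1.9,0.25,4,3.4],[8.5,1.9,0.25,7,3.4],[8.5,1.9,0.25,7,3.4],[8.5,1.9,0.25,7,3.4]]

```text
t: 11.75
tool_pos: [0.5468, -0.0059, 0.1143]
tool_rot: [-2.336, -2.099, 0.001]
contact_force: [1.0, -0.9, 0.3]
opening: 0.0851
grip_force: 0.0
```

```bash
python3 - <<'E'
from h import *
t,R=toTool([.5468,-.0056,.043]); print(t,np.degrees(np.arctan2(R[1,1],R[0,1])))
s=grab('scene')
cv2.imwrite('pics/pre.png',cv2.resize(s['img'][140:290,240:400],None,fx=3.5,fy=3.5)[:,:,::-1])
E
```

```text
[0.03 0.   7.13] -6.113191591115933
```

View pics/pre.png

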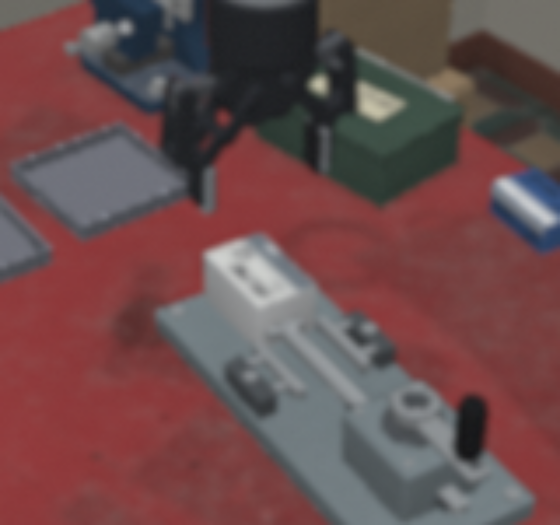

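The open fingers stand above the carton, one on each side at about (205,180) and (318,150), aligned across its width. Descending.

Request:
servo_tool:
  increments:
    - [[8.5,0,0,2.5,0],[8.5,0,0,5,0],[8.5,0,0,7,0],[8.5,0,0,7,0],[7,0,0,7,0]]

```text
t: 12.3
tool_pos: [0.5485, -0.0061, 0.0463]
tool_rot: [2.336, 2.098, 0.003]
contact_force: [0.9, -0.3, -0.8]
opening: 0.0727
grip_force: 0.0
```

Request:
servo_tool:
  increments:
    - [[6,0,0,0,0],[5.5,0,0,0,0],[5,0,0,0,0],[4,0,0,0,0],[4,0,0,0,0]]
  newtons: 40

```text
t: 12.8
tool_pos: [0.5482, -0.0059, 0.046]
tool_rot: [2.336, 2.098, 0.002]
contact_force: [-1.0, 0.5, 6.7]
opening: 0.0483
grip_force: 42.2
```

Request:
servo_tool:
  increments:
    - [[4,0,0,0,0],[4,0,0,0,0],[4,0,0,0,0]]

```text
t: 13.1
tool_pos: [0.5482, -0.0059, 0.046]
tool_rot: [2.336, 2.098, 0.002]
contact_force: [-1.0, 0.1, 6.0]
opening: 0.0487
grip_force: 42.2
```

Request:
servo_tool:
  increments:
    - [[4,0,0,-1,0],[4,0,0,-3,0],[4,0,0,-5,0],[4,0,0,-7,0],[4,0,0,-7,0]]

```text
t: 13.6
tool_pos: [0.5489, -0.006, 0.1173]
tool_rot: [2.334, 2.096, 0.005]
contact_force: [1.3, 0.2, -2.7]
opening: 0.0484
grip_force: 42.6
```

```bash
python3 - <<'E'
from h import *
t,R=toTool([.5636,.225,.116]); print(t,ctrl.get_obs()['opening'])
E
```

```text
[23.12 -1.01  0.12] 0.048441233890477636
```

The carton is held (−2.7 N weight). Carrying it to the tray.

Request:
servo_tool:
  increments:
    - [[4,2,-0.1,0,-1],[4,5.5,-0.2,0,-2.5],[4,9,-0.4,0,-4],[4,12.5,-0.5,0,-5.5],[4,16,-0.7,0,-5.5]]

```text
t: 14.1
tool_pos: [0.5561, 0.1552, 0.1123]
tool_rot: [-2.233, -2.208, 0.003]
contact_force: [0.9, 0.1, -3.6]
opening: 0.0485
grip_force: 42.5
```

Request:
servo_tool:
  increments:
    - [[4,3,-0.2,0,0],[4,5,-0.5,0,0],[4,7,-0.9,0,0],[4,7,-0.9,0,0],[4,7,-0.9,0,0]]

```text
t: 14.6
tool_pos: [0.548, 0.224, 0.1127]
tool_rot: [-2.232, -2.209, 0.004]
contact_force: [0.5, -0.2, -3.3]
opening: 0.0484
grip_force: 42.5
```

```bash
python3 - <<'E'
from h import *
t,R=toTool([.5636,.225,.030]); print(t,np.degrees(np.arctan2(R[1,1],R[0,1])),ctrl.get_obs()['opening'])
s=grab('scene')
cv2.imwrite('pics/car.png',cv2.resize(s['img'][90:240,190:350],None,fx=3.5,fy=3.5)[:,:,::-1])
E
```

```text
[0.12 1.57 8.26] -0.5982178445924282 0.04841708643701506
```

View pics/car.png

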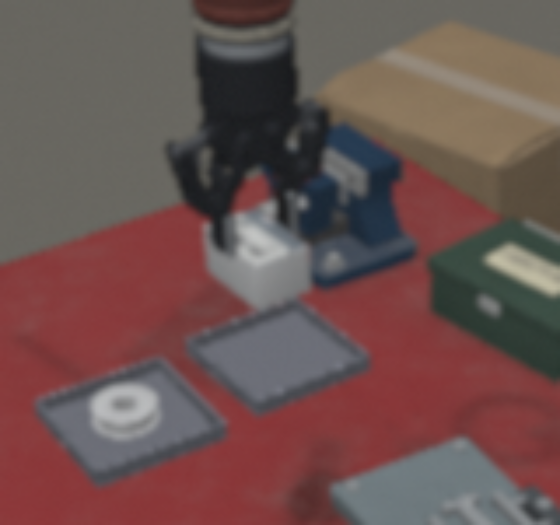

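The carton hangs level at about (258,260) in the crop. It needs a 1.6 cm sideways correction before descending into the tray.

Request:
servo_tool:
  increments:
    - [[4,0.1,1.55,0,0],[4,0.1,1.55,2,0],[4,0.1,1.55,4,0],[4,0.1,1.55,6,0],[4,0.1,1.55,6,0]]

```text
t: 15.15
tool_pos: [0.5617, 0.2231, 0.0501]
tool_rot: [-2.233, -2.204, 0.011]
contact_force: [-0.7, -0.3, -3.7]
opening: 0.0486
grip_force: 42.7
```

Request:
servo_tool:
  increments:
    - [[4,0,0,0.8,0],[4,0,0,1.5,0],[4,0,0,1.9,0],[4,0,0,2.1,0],[4,0,0,2.1,0]]

```text
t: 15.65
tool_pos: [0.5646, 0.225, 0.0333]
tool_rot: [-2.234, -2.209, 0.0]
contact_force: [-0.4, 0.2, -3.8]
opening: 0.0486
grip_force: 42.7
```

Request:
servo_tool:
  increments:
    - [[4,0,0,0.2,0],[4,0,0,0.3,0],[4,0,0,0.4,0],[4,0,0,0.4,0]]

```text
t: 16.05
tool_pos: [0.5645, 0.225, 0.0292]
tool_rot: [-2.234, -2.209, 0.0]
contact_force: [-0.0, -1.2, -3.7]
opening: 0.0485
grip_force: 42.7
```

Request:
servo_tool:
  increments:
    - [[4,0,0,0.1,0],[4,0,0,0.2,0],[4,0,0,0.2,0]]

```text
t: 16.35
tool_pos: [0.565, 0.2251, 0.0291]
tool_rot: [2.234, 2.209, 0.0]
contact_force: [-4.7, -1.3, 5.0]
opening: 0.0485
grip_force: 43.6
```

Touching down (force reversed). Releasing and rising.

Request:
servo_tool:
  increments:
    - [[5.2,0,0,-0.1,0],[5.8,0,0,-0.1,0],[6.2,0,0,-0.1,0],[6.2,0,0,-0.1,0],[6.2,0,0,-0.1,0]]

```text
t: 16.85
tool_pos: [0.5646, 0.225, 0.0282]
tool_rot: [-2.234, -2.209, -0.0]
contact_force: [0.0, 0.4, 0.4]
opening: 0.0619
grip_force: 0.0
```

Request:
servo_tool:
  increments:
    - [[6.2,0,0,-1,0],[6.2,0,0,-4,0],[6.2,0,0,-8,0],[6.2,0,0,-12,0],[6.2,0,0,-15,0]]

```text
t: 17.35
tool_pos: [0.5655, 0.2253, 0.1823]
tool_rot: [2.233, 2.207, 0.005]
contact_force: [0.4, 0.4, -0.6]
opening: 0.0619
grip_force: 0.0
```

Request:
servo_tool:
  increments:
    - [[6.2,-4,0,0,0],[6.2,-8,0,0,0],[6.2,-12,0,0,0],[6.2,-12,0,0,0],[6.2,-12,0,0,0]]

```text
t: 17.85
tool_pos: [0.5634, 0.1045, 0.179]
tool_rot: [2.236, 2.207, 0.002]
contact_force: [0.1, 0.3, 0.7]
opening: 0.0623
grip_force: 0.0
```

```bash
python3 - <<'E'
from h import *
s=grab('scene'); d=grab('top')
cv2.imwrite('pics/end.png',np.hstack([cv2.resize(s['img'][150:300,190:350],(400,375)),cv2.resize(d['img'][130:290,210:380],(398,375))])[:,:,::-1])
print(ctrl.get_obs()['contact_force'],ctrl.get_obs()['tool_pos'])
E
```

```text
[ 0.27006326  0.3404599  -0.41117043] [0.56330074 0.10573105 0.17874706]
```

View pics/end.png

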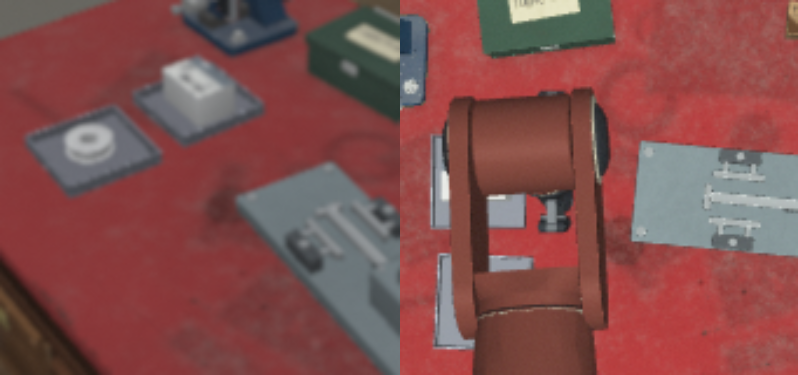

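The carton lies flat and centred in the empty tray at about (198,90), the spool is in place, and the arm is clear.

```bash
python3 -c "
from station import ctrl
print(ctrl.finish_job())"
```

```text
the job is handed in; nothing more can be done
None
```

I cranked the carton out of the jaws, lifted it off the bed, laid it flat in the empty tray and handed the job in at about 18 s; no verdict came back.

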